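# Turn the drying chopping board over on its rack

## Robot

A 6-joint arm with a two-finger parallel gripper is mounted at the origin on the work surface. World frame = base frame: x ahead of the robot, y to its left, z up, the work surface at z = 0. Lengths are in m, angles in rad, forces in N, time in s.
With the tool pointing down it reaches from about 0.425 to 0.95 m from the base axis. Payload 3.5 kg.
Tool frame: the origin (TCP) lies on the centre line of the jaws, within the pads' length; the fingertips stand 14 mm ahead of it and the grasp point (between the pads) lies 5 mm behind it (ctrl.tip_reach is the distance from the TCP to the fingertips, in m); z points along the fingers, y is the line along which they close (so a half turn about z gives the same grasp; the last joint's range is limited). The gripper opens to 85 mm and grips with 20 to 120 N. Pads are 22 mm wide; open, the fingers measure 114 mm over their backs; the gripper's body (76 mm by 85 mm) begins 54 mm behind the grasp point. The pads swing forward as they close: fully open they stand 13 mm farther back than shut.
Start: joints at [0.978, 0.286, 1.577, -0, 1.279, -0.15], TCP at [0.289, 0.61, 0.245] pointing down, gripper open.
Joint ranges: [-2.77, 2.77], [-0.9, 2.22], [0.21, 2.48], [-1.53, 4.67], [0.24, 2.81], [-2.84, 2.84]. Speed limits (rad/s): [2.79, 2.79, 3.14, 3.14, 3.14, 3.14].

## Interface

Orientations are given as a unit quaternion [x, y, z, w].
In Python, from plant import get_state, imaging, workorder, ctrl gives the robot as it stands. The module is installed in compiled form; this text tells all that it offers.
- The arm moves only by the shell command python3 -m jog 'ROWS' [FORCE]. ROWS is JSON, a list of rows, each a list of 7 numbers: the closure, from 0 (fully open) to 1 (shut), then the shift along the tool's x, y, z in mm, then the turn, a rotation vector about the tool's x, y, z in rad. In form: [[gripper, tx, ty, tz, ax, ay, az], ...]. A call has 1 to 12 rows; each row is the pose to reach, as a shift and turn from the pose commanded when the call began, along the tool's axes at that moment; what a row does not reach only later rows make up. A row lasts 1/10 s, in which the tool goes at most 50 mm and 8.59 degrees, less where a joint would pass 70% of its speed; a pose out of reach is approached as far as the arm can. A call with a gripper value outside its range is refused whole. The fingers move at their own pace and stop on an object; FORCE is the grip in N (left out, the last holds). Time passes only in rows, so rows that repeat a pose let the fingers close. It gives the time, the measured TCP pose, the force, the opening and the grip force at its end, in the units of the state.
- get_state(): the state, without advancing time (a new reading comes with each control period).
- imaging.read_camera(name): name is "scene" or "side" or "wrist"; returns a dict with "image" (384x512x3 uint8, blue, green, red), "fx", "fy", "cx", "cy" (pixels), "R" (3x3) and "t" (3): a world point X has camera coordinates R X + t; the wrist camera has in their place "tool_from_camera" (4x4, takes a point from camera to tool coordinates, whose origin is the TCP and whose axes are the flange's). Camera axes: x right, y down, z forward; pixel columns grow to the right and rows downward; lengths in m; the calibration is good to about 2 mm. A picture is of the moment at which its call begins: read the wrist's pose just before it. There is no depth.
- workorder.sign_off(): hands the job in; it is judged then, once.
The state is a dict: "time": time; "qpos": joint angles; "dq": joint speeds; "joint_efforts": joint torques, N m; "eef_pos": TCP position; "tcp_rot": TCP orientation; "contact_force": force on the tool from outside, world axes, zero at the start; "wrist_torque": the same for the moment, N m; "opening": opening from 0.0 (shut) to 1.0 (fully open); "finger_force": force on a finger pad.
Only numpy, scipy, OpenCV 4.12 (cv2) and the standard library are available. Lean on these libraries where they do the work, as an engineer would, in place of code of your own. Each camera call takes 0.05 s, during which the arm holds its last target. There are 200 camera calls.

## Task

Two washed chopping boards are drying on the far side of the A-shaped rack, the side away from the robot. Turn the short rectangular board over: lift it off and lean it on the rack's other side, nearer the robot, lower edge on the rack's base inside the lip, top leaning on the ridge rail, so that the grooved face that was against the rail now faces outward and the board sits square to the rack. Leave the paddle-shaped board where it is and let go.

Things in the scene. Friction and masses are not known exactly. Their poses are not given: they have to be found in the camera images.
- short_board_center (a point): Loose rectangular pale wood board 160 tall, 110 wide, 14 mm thick, 0.17 kg. Point: its very centre. z: up along the board to its top edge; y: along its width; x: out of the plain face (-x: the grooved face, a thin dark rectangle). Starts leaning 25 deg on the rack's +x side, groove to the rack; its top 60 mm stand clear above the rail, to be pinched across the thickness by fingers tilted like the board.
- paddle_board_center (a point): Loose paddle-shaped board of the same wood, beside the short one on either hand, to be left alone: blade 100 wide, 140 tall, a 34 mm wide handle on top, 215 mm overall, 14 mm thick. Point: centre of its blade. Same axes as the short board.
- rack: Fixed drying rack, wooden base 168 (x) by 300 mm (y). Origin: centre of its underside, on the counter; z up, y along the ridge; +x: the far side, where the boards start, about 72 mm left and right of the middle; -x: the free side, to the robot. Base top is 15 mm above the counter. Lip along each long side: 12 mm above the base top, inner face at x = +-76 mm. Only thin end rods hold the rail.
- rail_center (a point): Middle of the rack's round steel ridge rail: radius 8 mm, 300 mm long along y, axis 95 mm above the counter, straight above the rack's origin; rack axes. A board stands on the base and leans on the rail: at 25 deg from vertical its rail-side lower edge is 46 mm from the middle plane, and the short board's centre 19 mm from that plane (x = +19 at the start, -19 across) and 90 mm above the counter.

How it is judged:
By the outcome, as a careful person would: the job done as asked, in the order asked, and still so for the second after the job is handed in, with the robot touching nothing.
It also fails if it takes over 38 s, if anything falls off the work surface, if the arm or the gripper's body presses on something with over 40 N, if the wrist force passes 120 N, or if a joint passes its speed limit or range.

## Working session

There is one attempt and no reset: what is moved stays moved. The work goes in short steps, Python scripts to look and compute and a shell command to move; the robot and the scene stay as the last step left them, time stands still between calls to the robot, and variables do not carry over. Pictures are saved under pics/ and viewed, at most 10 in all, crops included, and the job is handed in when it is done.

```bash
mkdir -p pics
python3 - <<'E'
from plant import get_state, imaging
import cv2,numpy as np
s=get_state();print(s)
ims=[]
for n in("scene","side"):
    c=imaging.read_camera(n);cv2.imwrite(f"pics/{n}0.png",c["image"]);np.savez(f"{n}0.npz",**c)
    print(n,c["fx"],c["fy"],c["cx"],c["cy"],np.round(c["R"],3).tolist(),c["t"], -c["R"].T@c["t"])
c=imaging.read_camera("wrist");print(c["fx"],c["tool_from_camera"])
E
```

```text
{'time': 0.0, 'qpos': array([ 9.77972290e-01,  2.87158841e-01,  1.57817113e+00, -8.42852664e-06,
        1.27860998e+00, -1.49982426e-01]), 'dq': array([-0.00060956,  0.00071934,  0.00175121,  0.00014624,  0.00153499,
       -0.00097022]), 'joint_efforts': array([ 6.81809815e-04, -4.05993497e+01, -2.92623442e+01, -1.14309917e-04,
        5.82404537e-03, -1.33892453e-05]), 'eef_pos': array([0.28885473, 0.60938098, 0.24395488]), 'tcp_rot': array([ 2.19614623e-01,  9.75585998e-01, -1.09508891e-03, -4.22184044e-04]), 'contact_force': array([-0.72792388,  0.44394106, -0.95453557]), 'wrist_torque': array([-0.01225218,  0.02017409,  0.01283666]), 'finger_force': 0.0, 'opening': 0.9994889671477392}
scene 485.2734208172027 485.2734208172027 252.76954993702023 182.70134149344867 [[-0.493, 0.87, 0.008], [0.509, 0.295, -0.809], [-0.706, -0.395, -0.588]] [ 0.23203208 -0.22968012  1.35072002] [1.1847112 0.399079  0.606821 ]
side 347.6814080815206 347.6814080815206 253.62477637809377 195.59190467375234 [[0.541, 0.841, -0.011], [0.497, -0.33, -0.803], [-0.679, 0.429, -0.596]] [-0.35523357 -0.18853106  1.09004158] [ 1.0256198  -0.2307005   0.49477955]
264.420224380319 [[ 1.42779315e-04 -9.56939896e-01 -2.90286093e-01  7.34391188e-02]
 [ 9.99999976e-01  1.85498789e-04 -1.19647067e-04 -7.44350048e-04]
 [ 1.68342770e-04 -2.90286069e-01  9.56939899e-01 -1.27994130e-01]
 [ 0.00000000e+00  0.00000000e+00  0.00000000e+00  1.00000000e+00]]
```

View pics/scene0.png

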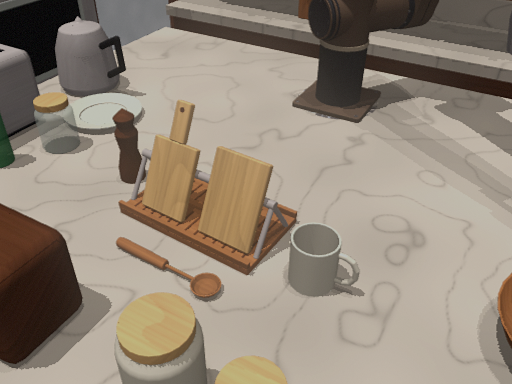

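View pics/side0.png

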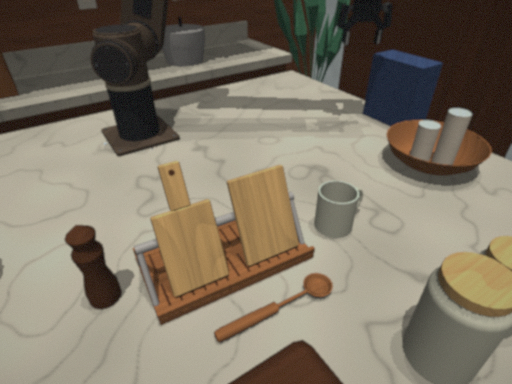

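The scene view shows the short board on the right (corners near (216,150), (270,162), (249,250), (201,231)) and the paddle on the left. In the side view the short board is also on the right (top at (229,180)–(286,167)). I'll extract the corners and triangulate them.

```bash
cat > h.py <<'E'
import numpy as np,cv2
def load(n): return dict(np.load(n))
def quad(img,box,hs=(8,60,110),he=(30,200,255)):
    """largest wood-coloured contour in box -> 4 corners by fitting a line to each side"""
    x0,y0,x1,y1=box
    hsv=cv2.cvtColor(img,cv2.COLOR_BGR2HSV);m=cv2.inRange(hsv,hs,he)
    k=np.zeros_like(m);k[y0:y1,x0:x1]=m[y0:y1,x0:x1]
    k=cv2.morphologyEx(k,cv2.MORPH_OPEN,np.ones((3,3),np.uint8))
    cs,_=cv2.findContours(k,cv2.RETR_EXTERNAL,cv2.CHAIN_APPROX_NONE)
    c=max(cs,key=cv2.contourArea);h=cv2.convexHull(c)
    return c,cv2.approxPolyN(h,4,ensure_convex=True).reshape(-1,2)
def tri(cams,uvs):
    P=[np.array([[c["fx"],0,c["cx"]],[0,c["fy"],c["cy"]],[0,0,1]])@np.c_[c["R"],c["t"]] for c in cams]
    X=cv2.triangulatePoints(P[0],P[1],np.float64(uvs[0]).T,np.float64(uvs[1]).T);X=(X[:3]/X[3]).T
    e=[np.linalg.norm((lambda q:(q[:2]/q[2]).T)(p@np.c_[X,np.ones(len(X))].T)-np.float64(u),axis=1) for p,u in zip(P,uvs)]
    return X,np.round(e,1)
E
python3 - <<'E'
from h import *
A=load("scene0.npz");B=load("side0.npz")
for n,c,b in(("s",A,(200,140,275,258)),("d",B,(226,160,302,268))):
    im=c["image"];print(n,cv2.cvtColor(im,cv2.COLOR_BGR2HSV)[200:201,225:245:10] if n=="s" else cv2.cvtColor(im,cv2.COLOR_BGR2HSV)[215:216,260:270:5], cv2.cvtColor(im,cv2.COLOR_BGR2HSV)[238,215] )
    ct,q=quad(im,b);print(q.tolist());x0,y0,x1,y1=b
    v=im.copy();cv2.drawContours(v,[ct],-1,(0,0,255),1);[cv2.circle(v,tuple(map(int,p)),1,(255,0,0),-1) for p in q]
    np.save("v"+n,cv2.resize(v[y0-10:y1+10,x0-10:x1+10],(390,560),interpolation=0))
cv2.imwrite("pics/q.png",np.hstack([np.load("vs.npy"),np.load("vd.npy")]))
E
```

```text
s [[[ 17 121 173]
  [ 17 116 173]]] [ 16 122 127]
[[272, 164], [252, 259], [200, 231], [200, 138]]
d [[[ 18 123 166]
  [ 18 121 158]]] [ 17 125 169]
[[306, 267], [226, 267], [226, 180], [282, 163]]
```

View pics/q.png

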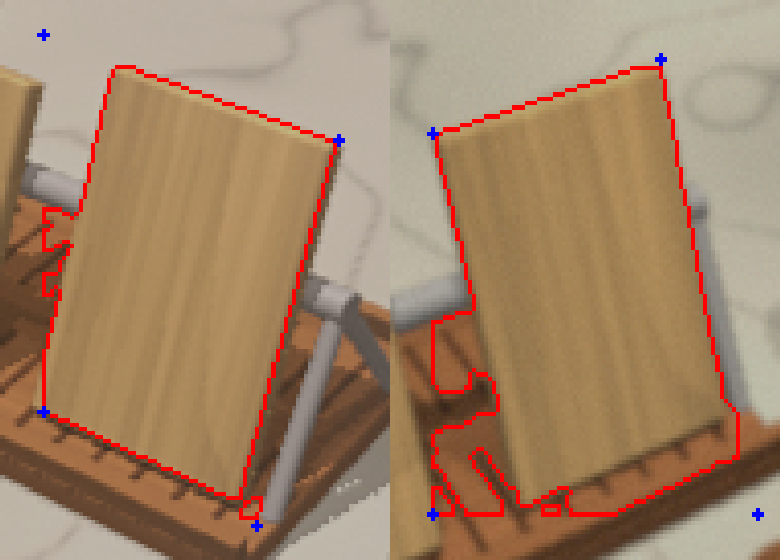

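The contours give the short board's corners to within about 1 px. The top contour is the back (groove-side) top edge, and the bottom is the front face's lower edge. I'll triangulate these and look at the rack base for its yaw.

Run:
```python
from h import *
A=load("scene0.npz");B=load("side0.npz")
X,e=tri([A,B],[[(218.3,146.3),(271.9,165.2),(199.3,230.5),(249.2,253.2)],[(227.3,180.6),(282.7,165.1),(250.5,264.3),(298,245.5)]])
print(np.round(X*1000,1).tolist(),e)
for d in(X[1]-X[0],X[3]-X[2]):print("w",np.linalg.norm(d),np.degrees(np.arctan2(d[1],d[0])))
print("h",np.linalg.norm(X[0]-X[2]),np.linalg.norm(X[1]-X[3]))
a=cv2.resize(A["image"][130:270,110:310],(800,560)[:2],interpolation=cv2.INTER_CUBIC)
b=cv2.resize(B["image"][150:325,125:325],(800,600),interpolation=cv2.INTER_CUBIC)
cv2.imwrite("pics/ra.png",cv2.resize(a,(800,560)));cv2.imwrite("pics/rb.png",cv2.resize(B["image"][150:300+25-25,125:325],(800,600),interpolation=cv2.INTER_CUBIC) if 0 else cv2.resize(B["image"][170:320,125:325],(800,600),interpolation=cv2.INTER_CUBIC))
```

```text
[[585.5, -5.3, 161.0], [594.7, 104.4, 162.2], [656.4, -6.3, 19.3], [660.2, 99.4, 15.7]] [[0.2 0.7 0.1 0.9]
 [0.4 1.2 0.2 1.5]]
w 0.1100373075918965 85.21127288312876
w 0.10579057353569095 87.9513828349321
h 0.1584284751093083 0.160652629864214
```

View pics/ra.png

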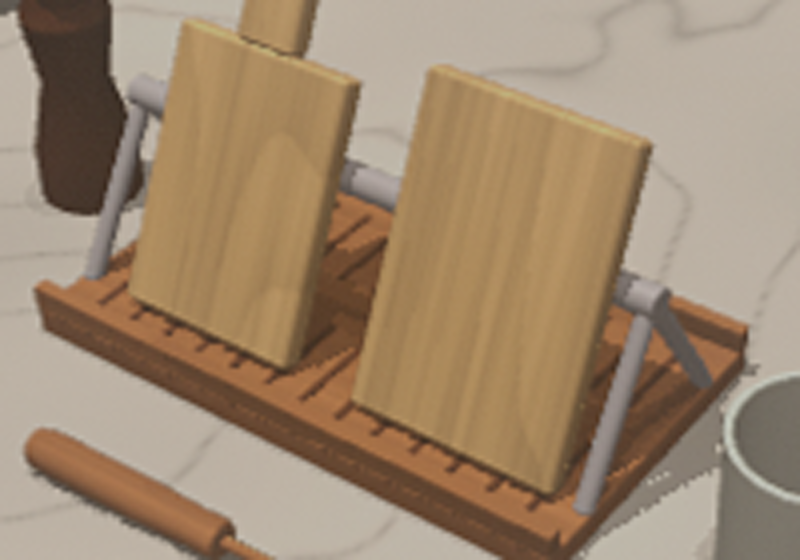

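View pics/rb.png

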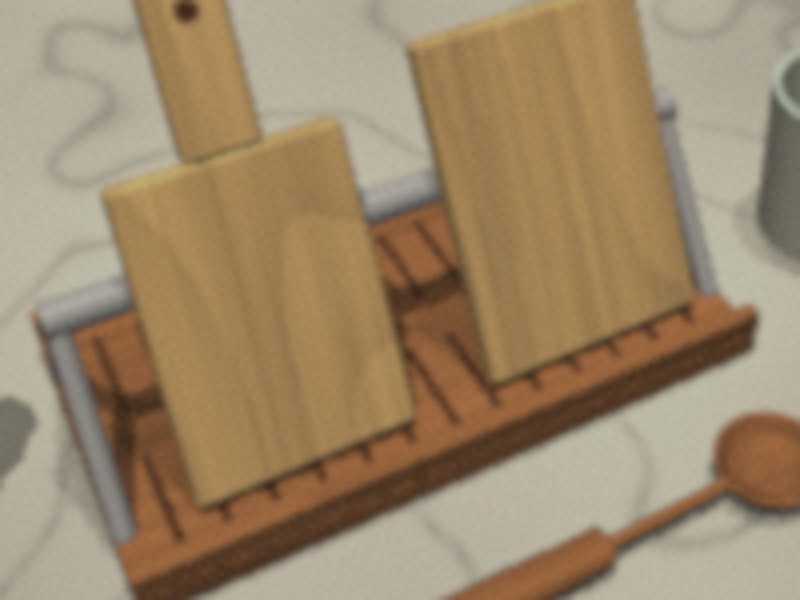

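The crops show the lip's outer top corners and the rail ends. In full-image pixels, the lip corners are at (119.5,201.8) and (250.5,268.8) in the scene view, and (158.8,315) and (314.3,248.8) in the side view. The rail ends are at (144.3,153) and (274.5,203.3) in scene, and (135.5,249.5) and (292,195.8) in side.

Run:
```python
from h import *
A=load("scene0.npz");B=load("side0.npz")
X,e=tri([A,B],[[(119.5,201.8),(250.5,268.8),(144.3,153),(274.5,203.3),(155.5,134.8),(199.8,151),(142,206),(183,223)],[(158.8,315),(314.3,248.8),(135.5,249.5),(292,195.8),(151.3,217),(209,200),(175.3,297),(227.8,275.5)]])
print(np.round(X*1000,1).tolist(),e)
for i in(0,2,4,6):
  d=X[i+1]-X[i];print("w",np.linalg.norm(d),np.degrees(np.arctan2(d[1],d[0])),(X[i]+X[i+1])/2)
```

```text
[[669.0, -183.9, 23.5], [687.8, 118.7, 14.6], [587.1, -179.3, 92.6], [608.8, 118.6, 97.2], [588.2, -143.4, 145.0], [588.1, -44.2, 139.4], [646.7, -147.7, 13.6], [648.1, -49.9, 11.1]] [[0.2 0.2 0.4 1.1 0.4 0.3 0.4 0.6]
 [0.5 0.3 0.8 1.9 0.8 0.6 1.  1.1]]
w 0.30332278435979215 86.45354197443908 [ 0.67842345 -0.03259072  0.01903325]
w 0.2987737441119752 85.82638968106919 [ 0.59797412 -0.03034741  0.09487406]
w 0.09931195284416804 90.06541658376895 [ 0.58816736 -0.09380462  0.14217639]
w 0.09784035895539482 89.19198561760973 [ 0.64740736 -0.09882141  0.01234472]
```

```bash
cat >> h.py <<'E'
from scipy.spatial.transform import Rotation as Ro
YAW=np.radians(-4.); RAIL=np.array([.598,-.0303,.095])
RK=Ro.from_euler("z",YAW).as_matrix()
def toolrot(lean,yaw=YAW):
    """tool x along rack y, y along rack x, z down; lean>0: board top toward rack -x"""
    return Ro.from_euler("z",yaw).as_matrix()@Ro.from_euler("y",-lean,degrees=True).as_matrix()@np.array([[0,1,0],[1,0,0],[0,0,-1.]])
def rows(pos,R,s):
    R0=Ro.from_quat(s["tcp_rot"]).as_matrix()
    print("shift mm",np.round(R0.T@(np.array(pos)-s["eef_pos"])*1e3,1),"turn",np.round(Ro.from_matrix(R0.T@R).as_rotvec(),3))
E
python3 - <<'E'
from h import *; from plant import get_state
s=get_state();print(toolrot(25).round(2).tolist());rows([.564,.052,.225],toolrot(25),s)
E
```

```text
[[0.07, 0.9, 0.42], [1.0, -0.06, -0.03], [0.0, 0.42, -0.91]]
shift mm [-487.4 -385.9   19.8] turn [-0.384 -0.26   1.178]
```

```bash
python3 -m jog '[[0,-487,-386,-30,-0.384,-0.26,1.178],[0,-487,-386,-30,-0.384,-0.26,1.178],[0,-487,-386,-30,-0.384,-0.26,1.178],[0,-487,-386,-30,-0.384,-0.26,1.178],[0,-487,-386,-30,-0.384,-0.26,1.178],[0,-487,-386,-30,-0.384,-0.26,1.178],[0,-487,-386,-30,-0.384,-0.26,1.178],[0,-487,-386,-30,-0.384,-0.26,1.178],[0,-487,-386,-30,-0.384,-0.26,1.178],[0,-487,-386,-30,-0.384,-0.26,1.178],[0,-487,-386,-30,-0.384,-0.26,1.178],[0,-487,-386,-30,-0.384,-0.26,1.178]]'
python3 - <<'E'
from h import *; from plant import get_state
s=get_state();print(s["qpos"]);rows([.564,.052,.230],toolrot(25),s)
E
```

```text
time: 1.35
eef_pos: [0.5542, 0.0704, 0.2743]
tcp_rot: [0.714, 0.666, 0.149, 0.158]
contact_force: [1.9, 0.2, -0.3]
opening: 0.999
finger_force: 0.0
[-0.05287599 -0.2083367   2.07427214 -0.00744948  0.83850405  0.02100352]
shift mm [-17.8  -8.8  44.8] turn [ 0.001 -0.002 -0.001]
```

```bash
python3 -m jog '[[0,-18,-9,30,0,0,0],[0,-18,-9,30,0,0,0],[0,-18,-9,30,0,0,0],[0,-18,-9,30,0,0,0]]'
python3 - <<'E'
from h import *; from plant import get_state,imaging
s=get_state();c=imaging.read_camera("wrist");cv2.imwrite("pics/w1.png",c["image"]);np.savez("w1.npz",**c,pos=s["eef_pos"],q=s["tcp_rot"])
print(s["eef_pos"])
R0=Ro.from_quat(s["tcp_rot"]).as_matrix();T=c["tool_from_camera"]
for n,X in (("topC",[.589,.050,.162]),("topL",[.589-.004,.050-.055,.162]),("topR",[.589+.004,.105,.162]),("railR",[.6088,.1186,.097])):
    p=R0.T@(np.array(X)-s["eef_pos"]);q=T[:3,:3].T@(p-T[:3,3]);print(n,p*1e3,c["fx"]*q[0]/q[2]+c["cx"],c["fy"]*q[1]/q[2]+c["cy"])
E
```

```text
time: 1.75
eef_pos: [0.5574, 0.0551, 0.2442]
tcp_rot: [0.714, 0.666, 0.149, 0.158]
contact_force: [-0.1, -0.6, 0.9]
opening: 0.997
finger_force: 0.0
[0.55744284 0.05510366 0.24419275]
topC [-3.08661562 -6.04471051 87.92885742] 250.1259305244229 207.4752025608858
topL [-58.23128882  -6.21406349  87.73823258] 250.39199793193455 263.8160441609568
topR [52.05805757 -5.87535754 88.11948225] 249.82018760024351 142.73291103921906
railR [ 66.58662116 -20.03141727 153.29713803] 237.62809748496068 122.00151525028443
```

View pics/w1.png

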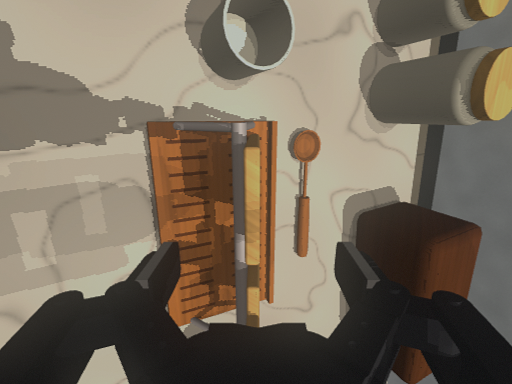

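The wrist view shows the top edge at columns 246–259, rows 136–264. It is parallel to the tool x axis and about 4 mm to the −y side of the tool centre line. That agrees with the triangulation. I'll descend along the fingers, close on the board and lift.

```bash
python3 -m jog '[[0,0,-4,40,0,0,0],[0,0,-4,70,0,0,0],[0,0,-4,95,0,0,0],[0,0,-4,118,0,0,0],[0,0,-4,118,0,0,0],[0.6,0,-4,118,0,0,0],[0.8,0,-4,118,0,0,0],[1,0,-4,118,0,0,0],[1,0,-4,118,0,0,0],[1,0,-4,118,0,0,0],[1,0,-4,118,0,0,0],[1,0,-4,118,0,0,0]]' 50
```

```text
time: 3.0
eef_pos: [0.6039, 0.051, 0.1355]
tcp_rot: [0.714, 0.666, 0.149, 0.158]
contact_force: [-1.9, -0.1, 4.1]
opening: 0.156
finger_force: 53.4
```

The board is gripped: opening 13 mm, 53 N. Now the lift and carry waypoints.

Run:
```python
from h import *; from plant import get_state
s=get_state()
def rk(x,y,z): return RAIL*[1,1,0]+RK@[x,y,z]
rows(rk(-.02,.080,.29),toolrot(25),s)
rows(rk(-.04,.080,.33),toolrot(0),s)
R=toolrot(-25);n=R[:,1];z=R[:,2]
T=rk(.005,.078,.1358)
rows(T-.006*n-.130*z,R,s)
```

```text
shift mm [  -1.3   47.2 -148.5] turn [ 0.002 -0.002 -0.001]
shift mm [  -1.2   46.1 -193.2] turn [ 0.438 -0.002 -0.   ]
shift mm [ -3.3 100.3 -86.2] turn [ 0.874 -0.002  0.   ]
```

```bash
python3 -m jog '[[1,0,2,-15,0,0,0],[1,0,10,-45,0,0,0],[1,0,25,-80,0,0,0],[1,0,40,-115,0,0,0],[1,-1,47,-148,0,0,0],[1,-1,47,-165,0.12,0,0],[1,-1,46,-180,0.24,0,0],[1,-1,46,-193,0.34,0,0],[1,-1,46,-193,0.44,0,0],[1,-1,46,-193,0.44,0,0]]'
python3 - <<'E'
from h import *; from plant import get_state
s=get_state();print(s["qpos"].round(2))
def rk(x,y,z): return RAIL*[1,1,0]+RK@[x,y,z]
R=toolrot(-25);T=rk(.005,.078,.1358);rows(T-.006*R[:,1]-.130*R[:,2],R,s)
E
```

```text
time: 4.0
eef_pos: [0.5646, 0.0521, 0.328]
tcp_rot: [0.731, 0.682, -0.001, -0.002]
contact_force: [0.9, 1.3, -1.6]
opening: 0.156
finger_force: 52.5
[-0.09 -0.    1.75  0.    1.4  -0.02]
shift mm [-2.  93.9 71.4] turn [ 0.432 -0.002 -0.   ]
```

```bash
python3 -m jog '[[1,0,15,0,0.1,0,0],[1,0,35,10,0.2,0,0],[1,-1,60,25,0.32,0,0],[1,-2,80,45,0.434,0,0],[1,-2,94,60,0.434,0,0],[1,-2,94,71,0.434,0,0],[1,-2,94,71,0.434,0,0]]'
python3 - <<'E'
from h import *; from plant import get_state,imaging
s=get_state();print(s["qpos"].round(2))
def rk(x,y,z): return RAIL*[1,1,0]+RK@[x,y,z]
R=toolrot(-25);T=rk(.005,.078,.1358);rows(T-.006*R[:,1],R,s)
a=imaging.read_camera("scene")["image"][60:260,100:366];b=imaging.read_camera("side")["image"][60:260,100:366]
cv2.imwrite("pics/c.png",np.vstack([cv2.resize(a,(399,300)),cv2.resize(b,(399,300))]))
E
```

```text
time: 4.7
eef_pos: [0.6555, 0.0443, 0.2543]
tcp_rot: [0.713, 0.666, -0.149, -0.161]
contact_force: [0.9, -0.2, -1.9]
opening: 0.159
finger_force: 52.5
[-0.08  0.47  1.36 -0.01  1.75 -0.02]
shift mm [ -0.6   2.1 127.3] turn [-0.006 -0.002  0.001]
```

View pics/c.png

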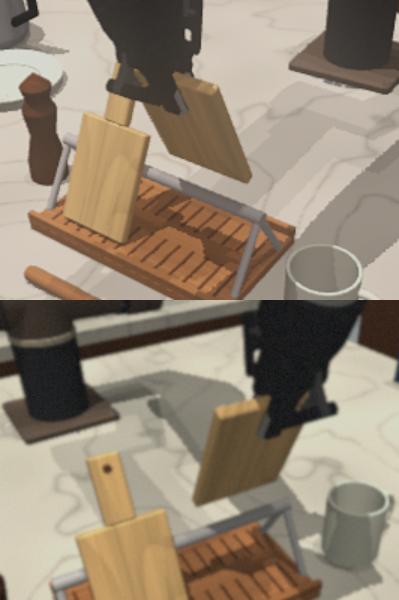

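The board hangs over the free side, tilted for the new lean, and the paddle hasn't moved. I'll descend along the board, stopping just above the base.

```bash
python3 -m jog '[[1,0,0,30,0,0,0],[1,0,0,60,0,0,0],[1,0,0,85,0,0,0],[1,0,0,105,0,0,0],[1,0,0,118,0,0,0],[1,0,0,118,0,0,0],[1,0,0,118,0,0,0]]'
python3 - <<'E'
from h import *; from plant import get_state,imaging
s=get_state()
def rk(x,y,z): return RAIL*[1,1,0]+RK@[x,y,z]
R=toolrot(-25);T=rk(.005,.078,.1358);rows(T,R,s)
c=imaging.read_camera("wrist")
cv2.imwrite("pics/w2.png",c["image"]);
a=imaging.read_camera("scene")["image"][120:270,140:310];b=imaging.read_camera("side")["image"][140:290,150:320]
cv2.imwrite("pics/d.png",np.vstack([np.hstack([cv2.resize(a,(400,353)),cv2.resize(b,(400,353))]),cv2.resize(c["image"],(800,600))[120:367]]))
E
```

```text
time: 5.5
eef_pos: [0.6079, 0.0477, 0.1526]
tcp_rot: [0.714, 0.666, -0.146, -0.158]
contact_force: [0.4, 0.2, -0.6]
opening: 0.158
finger_force: 52.5
shift mm [-0.6  7.6 15. ] turn [ 0.002 -0.001  0.001]
```

View pics/d.png

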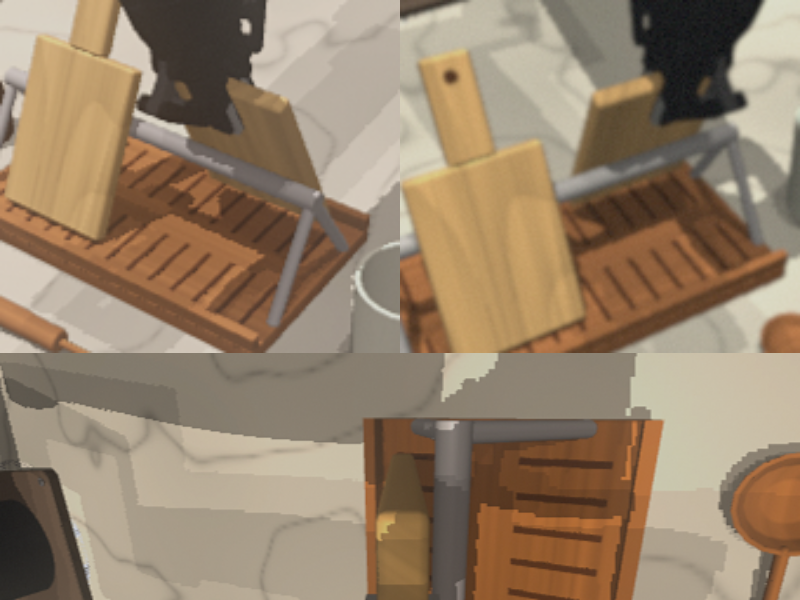

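The board sits between the rail and the near lip with a gap of a few mm, and nothing is touching. I'll lower it the last 15 mm in small steps.

```bash
python3 -m jog '[[1,0,0,5,0,0,0],[1,0,0,9,0,0,0],[1,0,0,12,0,0,0],[1,0,0,12,0,0,0],[1,0,0,12,0,0,0]]'; python3 -m jog '[[1,0,0,1.5,0,0,0],[1,0,0,3,0,0,0],[1,0,0,3,0,0,0]]'
```

```text
time: 6.15
eef_pos: [0.602, 0.0481, 0.1396]
tcp_rot: [0.714, 0.666, -0.147, -0.159]
contact_force: [-0.1, 0.3, -1.5]
opening: 0.157
finger_force: 52.5
time: 6.45
eef_pos: [0.6006, 0.0482, 0.137]
tcp_rot: [0.714, 0.666, -0.147, -0.159]
contact_force: [0.5, -0.6, -1.9]
opening: 0.158
finger_force: 52.5
```

```bash
python3 -m jog '[[1,0,0,1,0,0,0],[1,0,2,1,0,0,0],[1,0,4,1,0,0,0],[1,0,4,1,0,0,0]]'; python3 -m jog '[[1,0,1,0.5,0,0,0],[1,0,2,0.5,0,0,0],[1,0,2,0.5,0,0,0]]'
```

```text
time: 6.85
eef_pos: [0.6035, 0.0481, 0.1352]
tcp_rot: [0.714, 0.666, -0.148, -0.16]
contact_force: [-3.1, 0.6, 1.9]
opening: 0.16
finger_force: 53.0
time: 7.15
eef_pos: [0.6044, 0.048, 0.1348]
tcp_rot: [0.713, 0.666, -0.149, -0.161]
contact_force: [-4.7, 0.4, 6.5]
opening: 0.158
finger_force: 53.4
```

Contact force on both rail and base (−4.7 N in x, +6.5 N in z), so the board is seated. I'll release it gently and back off along the fingers.

```bash
python3 -m jog '[[0.8,0,0,0,0,0,0],[0.75,0,0,0,0,0,0],[0.65,0,0,0,0,0,0],[0.6,0,0,0,0,0,0],[0.6,0,0,0,0,0,0],[0.6,0,0,-10,0,0,0],[0.6,0,0,-30,0,0,0],[0.6,0,0,-60,0,0,0],[0.6,0,0,-100,0,0,0],[0.6,0,0,-150,0,0,0],[0.6,0,0,-150,0,0,0],[0.6,0,0,-150,0,0,0]]'
python3 - <<'E'
from h import *; from plant import imaging
W=imaging.read_camera("wrist")["image"];C=imaging.read_camera("scene");D=imaging.read_camera("side");np.savez("scene9.npz",**C);np.savez("side9.npz",**D)
a=C["image"][120:270,140:310];b=D["image"][140:290,150:320]
cv2.imwrite("pics/e.png",np.vstack([np.hstack([cv2.resize(a,(400,353)),cv2.resize(b,(400,353))]),cv2.resize(W,(800,600))[100:347]]))
E
```

```text
time: 8.35
eef_pos: [0.6702, 0.0431, 0.2718]
tcp_rot: [0.714, 0.666, -0.146, -0.157]
contact_force: [-0.0, -0.1, -1.0]
opening: 0.399
finger_force: 0.0
```

View pics/e.png

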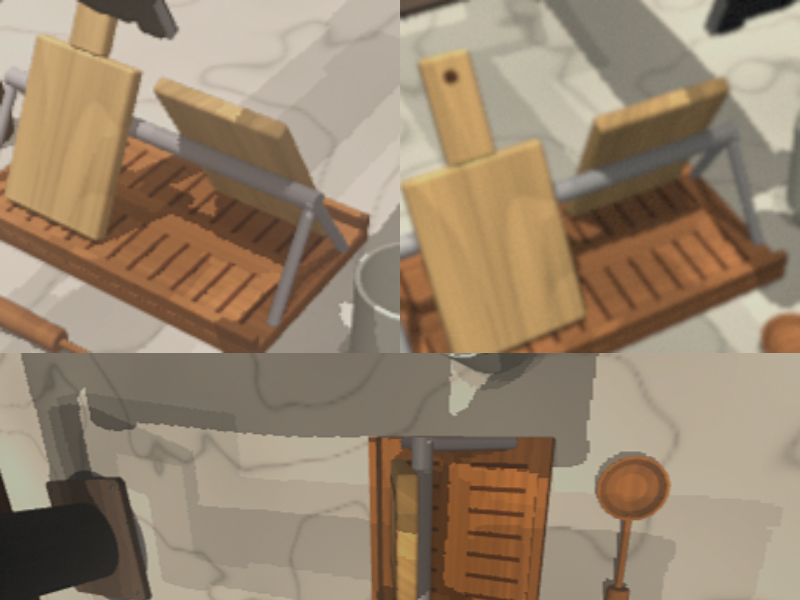

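The board leans on the rail on the robot's side, parallel to it in the wrist view (board edge columns 392→397, rail 414→420). Its lower edge is inside the lip, the paddle is untouched and the gripper is clear.

```bash
python3 -c "
from plant import workorder;print(workorder.sign_off())"
```

```text
the job is handed in; nothing more can be done
None
```

I turned the short board over and leaned it square on the rack's near side, plain face on the rail so the grooved face is outward; the paddle board was left where it was, the gripper let go, and the job is handed in at about 8.5 s (no verdict was returned).

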